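# Complete the two eye-instrument kits

## Robot

A 6-joint arm with a two-finger parallel gripper is mounted at the origin on a cart in front of the work surface, level with it; the furniture and walls round the work are solid. World frame = base frame: x ahead of the robot, y to its left, z up, the work surface at z = 0. Lengths are in m, angles in rad, forces in N, time in s.
With the tool pointing down it reaches from about 0.3 to 0.775 m from the base axis. Payload 14.6 kg.
Tool frame: the origin (TCP) lies midway between the tips of the shut fingers; the grasp point (between the pads) lies 19 mm behind it; z points along the fingers, y is the line along which they close (so a half turn about z gives the same grasp; the last joint's range is limited). The gripper opens to 94 mm and grips with 3 to 60 N. Pads are 16 mm wide; open, the fingers measure 119 mm over their backs; the gripper's body (75 mm by 177 mm) begins 78 mm behind the grasp point.
Start: joints at [-1.299, 0.3, 1.521, -0, 1.321, -0.067], TCP at [0.183, -0.519, 0.205] pointing down, gripper open.
Joint ranges: [-3.03, 3.03], [-0.79, 2.21], [0.23, 2.52], [-1.04, 4.18], [0, 3.07], [-2.55, 2.55]. Speed limits (rad/s): [2.22, 2.22, 2.57, 3.14, 3.14, 3.14].

## Interface

Orientations are given as [roll, pitch, yaw] about the fixed x, y, z axes, in that order (R = Rz(yaw) Ry(pitch) Rx(roll)).
In Python, from station import telemetry, optics, ctrl gives the robot as it stands.
- The arm moves only by the tool carry_out, never from a script. Its argument "plan" is a list that holds one entry, the list of rows, each a list of 7 numbers: the shift along the tool's x, y, z in mm, then the turn, a rotation vector about the tool's x, y, z in rad, then the finger opening in mm, from 0 to 94. A call has 1 to 20 rows; each row shifts and turns the commanded pose from where the row before left it, along the tool's axes as they then stand; what a row does not reach is not made up. A row lasts 1/12 s, in which the tool goes at most 41.7 mm and 7.16 degrees, less where a joint would pass 70% of its speed; a pose out of reach is approached as far as the arm can. A call with a gripper value outside its range is refused whole. The fingers move at their own pace and stop on an object; "squeeze" is the grip in N (left out, the last holds). Time passes only in rows, so rows that do not move let the fingers close. It gives the time, the measured TCP pose, the force, the opening and the grip force at its end, in the units of the state.
- telemetry.get_obs(): the state, without advancing time (a new reading comes with each control period).
- optics.camera(name): name is "side" or "top"; returns a dict with "pixels" (384x512x3 uint8, red, green, blue), "intrinsics" (3x3 intrinsics, pixels), "dist_coeffs" ([k1, k2, p1, p2, k3] as OpenCV has them; the pictures are not rectified), "origin" and "rotation" of the camera in the world. Camera axes: x right, y down, z forward; pixel columns grow to the right and rows downward; lengths in m; the calibration is good to about 2 mm. A picture is of the moment at which its call begins. There is no depth.
- ctrl.hand_in(): hands the job in; it is judged then, once.
The state is a dict: "time_s": time; "qpos": joint angles; "joint_vel": joint speeds; "tau": joint torques, N m; "ee_pos": TCP position; "eef_rot": TCP orientation; "force": force on the tool from outside, world axes, zero at the start; "moment": the same for the moment, N m; "grip_width": finger opening in m; "grip_force": force on a finger pad.
Only numpy, scipy, OpenCV 4.12 (cv2) and the standard library are available. Lean on these libraries where they do the work, as an engineer would, in place of code of your own. Each camera call takes 0.05 s, during which the arm holds its last target. There are 200 camera calls.

## Task

Both kit trays are going out today, and each must hold one ophthalmoscope head, one slide viewer, one eye loupe and one amber dropper bottle, every one in the pocket cut for its shape. Sort the four loose ones from the bench into the pockets that are still empty: viewer, loupe and bottle standing upright, the head lying along its long pocket, all right down on the pocket floor. Leave the ones that are already in the trays where they stand.

Things in the scene. Friction and masses are not known exactly. Their poses are not given: they have to be found in the camera images.
- head_centre (a point): LOOSE ON THE BENCH: black ophthalmoscope head lying on its side, 27 x 96 x 28 mm (27 mm is the width to grip, across its knurled middle). Point at its centre, half-way up (14 mm above what it lies on); the point's y axis runs along its length, z up. Grip it 10 mm or more above its underside, so that the fingertips clear the tray's rim.
- viewer_centre (a point): LOOSE ON THE BENCH: small slide viewer standing upright: black box with white faces, 30 x 34 mm, 66 mm tall, on a short round foot 14 mm across and 8 mm high, with a round black cap on top; the flat sides (8 to 58 mm up) are the place to grip. Point at its centre, half-way up (33 mm); z up; x across the 30 mm width, y across the 34 mm width.
- loupe_centre (a point): LOOSE ON THE BENCH: eye loupe standing upright: black tapered round body 39 mm across at the foot, narrower to the white ring at its top, 40 mm tall. Point at its centre, half-way up (20 mm); z up. Grip it 10 mm or more above its underside, so that the fingertips clear the tray's rim.
- bottle_centre (a point): LOOSE ON THE BENCH: amber dropper bottle standing upright: glass body 32 mm across up to 60 mm, black cap 20 mm across up to 75 mm, black dropper tip above, 102 mm tall in all. Point at its centre, half-way up (51 mm above its foot); z up.
- tray_a: Fixed kit tray, 150 (x) x 194 (y) mm, rim 16 mm high; grey inlay, four pockets with floors 6 mm above the bench. Origin under its centre at bench level. Pocket centres in its x, y (mm): long (46 x 114 along y), head, -41, +32; square 52 x 50, viewer, -41, -60; round 56, loupe, +37, +50; round 50, bottle, +37, -47. Holds a head and a bottle; viewer and loupe pockets empty.
- tray_b: Fixed kit tray, 150 (x) x 194 (y) mm, rim 16 mm high; grey inlay, four pockets with floors 6 mm above the bench. Origin under its centre at bench level. Pocket centres in its x, y (mm): long (46 x 114 along y), head, -41, +32; square 52 x 50, viewer, -41, -60; round 56, loupe, +37, +50; round 50, bottle, +37, -47. Holds a viewer and a loupe; head and bottle pockets empty.
- head_in_centre (a point): ALREADY IN TRAY_A, loose in its pocket, to stay there: a head just like head_centre, point and axes alike.
- viewer_in_centre (a point): ALREADY IN TRAY_B, loose in its pocket, to stay there: a viewer just like viewer_centre, point and axes alike.
- loupe_in_centre (a point): ALREADY IN TRAY_B, loose in its pocket, to stay there: a loupe just like loupe_centre, point and axes alike.
- bottle_in_centre (a point): ALREADY IN TRAY_A, loose in its pocket, to stay there: a bottle just like bottle_centre, point and axes alike.
There are look-alikes about, which are no part of the job. What is shaped like the part that bears loupe_in_centre but red is not meant.

How it is judged:
By the outcome, as a careful person would: the job done as asked, in the order asked, and still so for the second after the job is handed in, with the robot touching nothing.
It also fails if it takes over 112 s, if anything falls off the work surface, if the arm or the gripper's body presses on something with over 40 N, if the wrist force passes 120 N, or if a joint passes its speed limit or range.

## Working session

There is one attempt and no reset: what is moved stays moved. The work goes in short steps, Python scripts to look and compute and a tool call to move; the robot and the scene stay as the last step left them, time stands still between calls to the robot, and variables do not carry over. Pictures are saved under pics/ and viewed, at most 14 in all, crops included, and the job is handed in when it is done.

Besides the shell and the picture viewer there is one more tool, called after "Request:" as name(argument=value, ...), one argument or row to a line, values as JSON. carry_out: Moves the arm, as the interface text tells. Its arguments: {"type":"object","properties":{"plan":{"type":"array","items":{"type":"array","items":{"type":"array","items":{"type":"number"}}}},"squeeze":{"type":"number"}},"required":["plan"]}

```bash
mkdir -p pics; ls; python3 - <<'E'
from station import telemetry, optics
import cv2,numpy as np
print(telemetry.get_obs())
for n in ("side","top"):
    c=optics.camera(n); cv2.imwrite(f"pics/{n}0.png",c["pixels"][:,:,::-1]); print(n,c["intrinsics"],c["dist_coeffs"],c["origin"],c["rotation"])
    cv2.imwrite(f"pics/{n}0x.png",cv2.resize(c["pixels"][:,:,::-1],(800,600),interpolation=cv2.INTER_CUBIC))
E
```

```text
pics
{'time_s': 0.0, 'qpos': array([-1.29857677e+00,  3.00470580e-01,  1.52154372e+00, -7.20403812e-07,
        1.32069484e+00, -6.66132391e-02]), 'joint_vel': array([ 4.96581548e-05, -1.20114560e-04,  8.08937848e-05, -2.88432946e-05,
       -1.77002171e-03, -8.31368991e-04]), 'tau': array([-5.07048389e-04, -5.31803906e+01, -3.52735770e+01,  7.08722044e-02,
        2.44771270e-02, -2.37865919e-05]), 'ee_pos': array([ 0.18273645, -0.51849472,  0.20490242]), 'eef_rot': array([-3.14047860e+00, -7.36211622e-05,  3.38832938e-01]), 'force': array([ 0.09082448,  0.45492364, -0.6637393 ]), 'moment': array([-0.04557574,  0.00637863,  0.02670181]), 'grip_force': 0.0, 'grip_width': 0.09399489058223887}
side [[475.48101406   0.         251.46688749]
 [  0.         475.48101406 195.83748874]
 [  0.           0.           1.        ]] [-0.07981794  0.          0.          0.          0.        ] [0.40018735 0.86372815 0.60971959] [-2.05603946  0.01791503 -3.03822495]
top [[412.09452578   0.         260.7772091 ]
 [  0.         412.09452578 191.31094768]
 [  0.           0.           1.        ]] [0.03135434 0.         0.         0.         0.        ] [ 0.48231837 -0.1704367   1.06309223] [-3.10967573 -0.00737057 -1.5914221 ]
```

View pics/top0x.png

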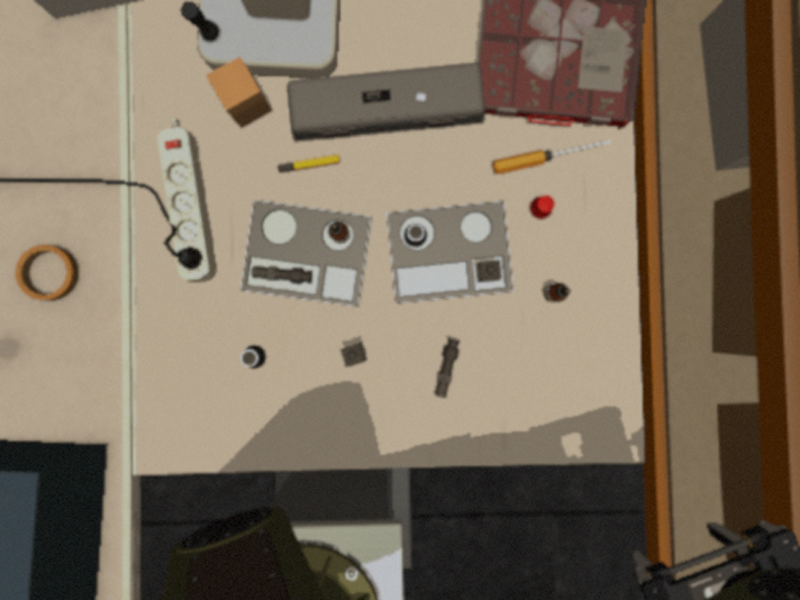

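View pics/side0x.png

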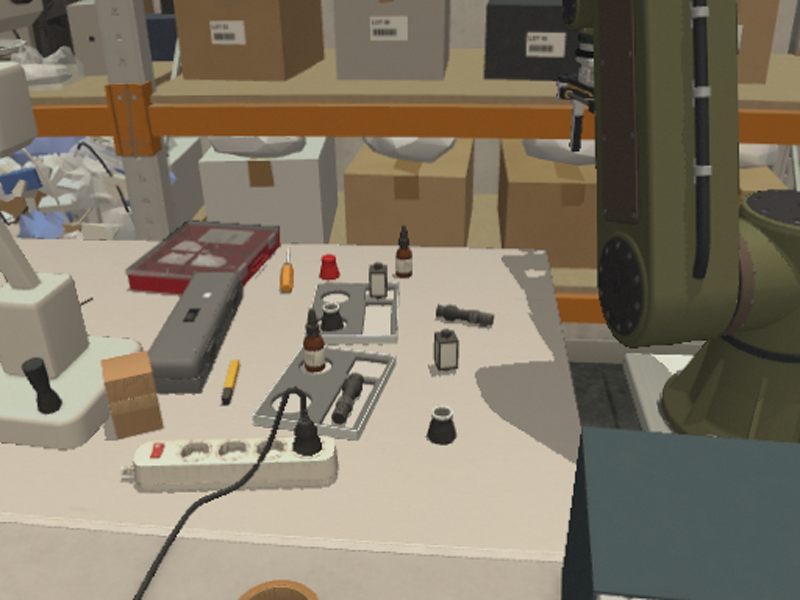

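The top view shows tray A on the left (about 307,253), holding a head and a bottle. Tray B is on the right (450,252), holding a viewer and a loupe. The loose parts, with a possible confusion noted, are:
- **Loupe:** (252,356), black with a white ring. The red one at (542,206) is the look-alike, and the plug at (189,257) isn't a loupe.
- **Viewer:** (353,351).
- **Head:** (447,367).
- **Bottle:** (556,291).

I'll take one enlarged crop to confirm these.

```bash
python3 - <<'E'
import cv2
im=cv2.imread("pics/top0.png")[120:262,145:372]
cv2.imwrite("pics/topcrop.png",cv2.resize(im,None,fx=3.5,fy=3.5,interpolation=cv2.INTER_CUBIC))
im=cv2.imread("pics/side0.png")[135:300,155:325]
cv2.imwrite("pics/sidecrop.png",cv2.resize(im,None,fx=3.5,fy=3.5,interpolation=cv2.INTER_CUBIC))
E
```

```text
(no output)
```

View pics/topcrop.png

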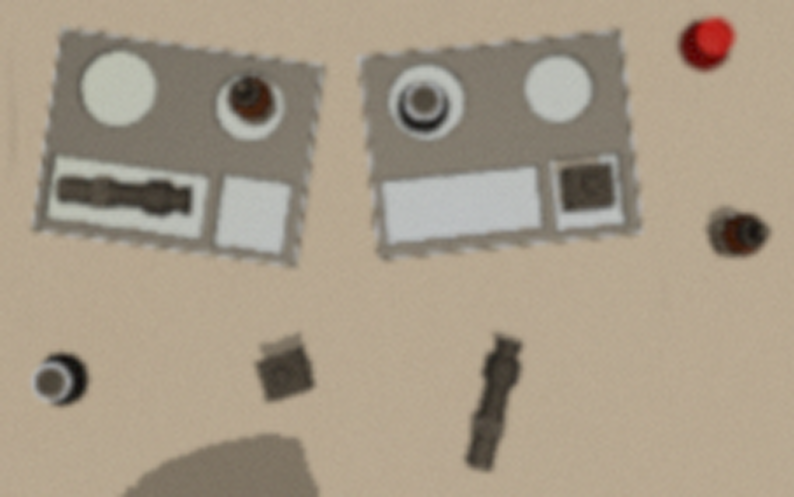

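View pics/sidecrop.png

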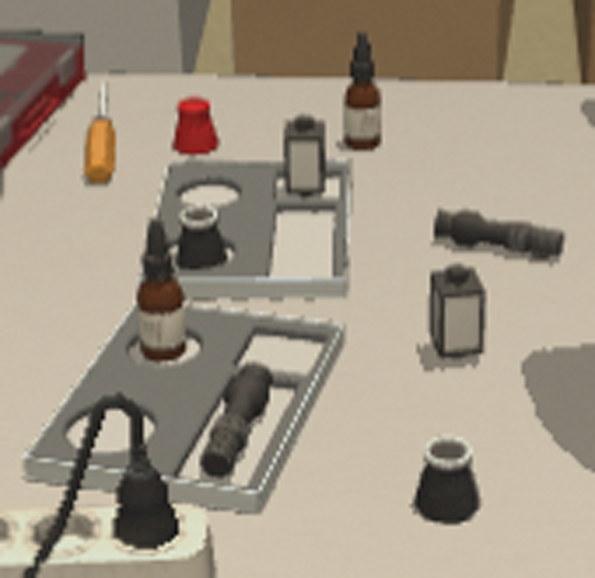

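The crops confirm the parts: loose loupe at crop (61,380), viewer (286,376), head (493,402) and bottle (740,233). The red loupe at (706,43) is excluded. In tray A the square and left round pockets are empty, and in tray B the long and right round pockets are.

```bash
cat > h.py <<'E'
import numpy as np,cv2
from scipy.spatial.transform import Rotation as R
from station import telemetry, optics
def ray(c,uv):
    uv=cv2.undistortPoints(np.array(uv,float).reshape(-1,1,2),np.array(c["intrinsics"]),np.array(c["dist_coeffs"]))[:,0]
    M=cv2.Rodrigues(np.array(c["rotation"],float))[0] if np.size(c["rotation"])==3 else np.array(c["rotation"])
    return np.array(c["origin"]),np.c_[uv,np.ones(len(uv))]@M.T
def at(c,uv,z):
    o,d=ray(c,uv); return (o+d*((z-o[2])/d[:,2])[:,None])[:,:2]
def tri(a,ua,b,ub):
    oa,da=ray(a,[ua]);ob,db=ray(b,[ub]);s=np.linalg.lstsq(np.c_[da[0],-db[0]],ob-oa,rcond=None)[0]
    p=oa+da[0]*s[0];q=ob+db[0]*s[1];return (p+q)/2,np.linalg.norm(p-q)
def tc(u,v,o=(145,120)): return [o[0]+(u+.5)/3.5-.5,o[1]+(v+.5)/3.5-.5]
def sc(u,v): return tc(u,v,(155,135))
def go(x,y,z,yaw):
    "print turn and shift (mm, tool axes after the turn) from present measured pose"
    s=telemetry.get_obs(); w=R.from_euler('xyz',s["eef_rot"]); t=R.from_euler('xyz',[np.pi,0,yaw])
    print("turn",(w.inv()*t).as_rotvec().round(3),"shift",(t.inv().apply(np.array([x,y,z])-s["ee_pos"])*1000).round(1),"t",round(s["time_s"],1))
E
python3 - <<'E'
from h import *
T=optics.camera("top");S=optics.camera("side")
print(cv2.Rodrigues(np.array(T["rotation"]))[0].round(3))
L=np.array([[75,97],[75,-97],[-75,-97],[-75,97]])/1e3
P=np.array([[-41,32],[-41,-60],[37,50],[37,-47]])/1e3
trays={"A":([(63,30),(325,65),(297,265),(33,232)],[(37,50),(119,88)]),"B":([(360,57),(620,30),(640,233),(380,260)],[(37,-47),(558,89)])}
for n,(cs,pk) in trays.items():
    W=at(T,[tc(*c) for c in cs],.016); a=W-W.mean(0); H=L.T@a; U,_,V=np.linalg.svd(H); Q=(U@V).T
    t=W.mean(0); print(n,t.round(4),"yaw",np.degrees(np.arctan2(Q[1,0],Q[0,0])).round(2),"rms",np.sqrt(((L@Q.T+t-W)**2).sum(1).mean()).round(4))
    print(" pockets head viewer loupe bottle",(P@Q.T+t).round(4).tolist(),"round pocket seen",at(T,[tc(*pk[1])],.014).round(4))
g=T["pixels"].max(2)
for n,(a,b,c,d),z in (("head",(270,209,300,258),.014),("viewer",(213,212,240,238),.058)):
    m=(g[b:d,a:c]<105).astype(np.uint8); k,l,st,_=cv2.connectedComponentsWithStats(m); i=1+st[1:,4].argmax()
    v,u=np.nonzero(l==i); r=cv2.minAreaRect(np.c_[u+a,v+b].astype(np.float32)); box=at(T,cv2.boxPoints(r),z)
    e=box[1]-box[0],box[2]-box[1]; print(n,box.mean(0).round(4),[(np.linalg.norm(x).round(4),np.degrees(np.arctan2(x[1],x[0])).round(1)) for x in e],st[i])
print("loupe base",at(T,[tc(61,380)],0),"ring",at(T,[tc(52,381)],.04),"tri",tri(T,tc(52,381),S,sc(448,452)),"sidefoot",at(S,[sc(447,497)],0.0))
print("viewer tri",tri(T,tc(288,377),S,sc(458,270)))
print("bottle tri",tri(T,tc(755,232),S,sc(362,37)),"top z",at(T,[tc(755,232)],.102),"body base",at(S,[sc(362,139)],0))
print("head side",at(S,[sc(440,222),sc(560,242)],.014))
E
```

```text
[[ 0.598 -0.153  0.787]
 [ 0.161 -0.939 -0.305]
 [ 0.786  0.308 -0.536]]
A [ 1.5858 -0.5813] yaw 81.66 rms 0.1168
 pockets head viewer loupe bottle [[1.5482, -0.6172], [1.6393, -0.6305], [1.5417, -0.5374], [1.6377, -0.5515]] round pocket seen [[ 1.4707 -0.5034]]
B [ 2.2586 -0.6461] yaw 95.86 rms 0.2854
 pockets head viewer loupe bottle [[2.2309, -0.6902], [2.3224, -0.6808], [2.205, -0.6144], [2.3015, -0.6045]] round pocket seen [[ 2.344  -0.5627]]
head [ 2.3353 -1.076 ] [(np.float64(0.2103), np.float64(84.1)), (np.float64(0.112), np.float64(-19.3))] [  9   7  15  38 282]
viewer [ 1.7475 -0.8649] [(np.float64(0.0824), np.float64(0.9)), (np.float64(0.0739), np.float64(-58.4))] [  6   7  15  15 165]
loupe base [[ 1.44444602 -0.82213527]] ring [[ 1.39652834 -0.79583349]] tri (array([0.71852939, 0.2085325 , 1.00234137]), np.float64(0.899691553675118)) sidefoot [[-0.51016539  1.3465145 ]]
viewer tri (array([0.71074385, 0.24892069, 0.96882694]), np.float64(0.9680378017691964))
bottle tri (array([0.89589069, 0.24147968, 0.91652556]), np.float64(1.0149620382072972)) top z [[ 3.03770683 -0.86545064]] body base [[-0.89286675  1.22398991]]
head side [[-0.67315903  1.20516057]
 [-0.51243371  1.14143044]]
```

The camera rotation is roll/pitch/yaw, not a rotation vector, so I'll fix that.

```bash
sed -i 's/M=cv2.*/M=R.from_euler("xyz",c["rotation"]).as_matrix()/' h.py
cat > m.py <<'E'
from h import *
T=optics.camera("top");S=optics.camera("side")
L=np.array([[75,97],[75,-97],[-75,-97],[-75,97]])/1e3
P=np.array([[-41,32],[-41,-60],[37,50],[37,-47]])/1e3
trays={"A":([(63,30),(325,65),(297,265),(33,232)],[(37,50),(119,88)]),"B":([(360,57),(620,30),(640,233),(380,260)],[(37,-47),(558,89)])}
for n,(cs,pk) in trays.items():
    W=at(T,[tc(*c) for c in cs],.016); a=W-W.mean(0); H=L.T@a; U,_,V=np.linalg.svd(H); Q=(U@V).T
    t=W.mean(0); print(n,t.round(4),"yaw",np.degrees(np.arctan2(Q[1,0],Q[0,0])).round(2),"rms",np.sqrt(((L@Q.T+t-W)**2).sum(1).mean()).round(4))
    print(" pockets head viewer loupe bottle",(P@Q.T+t).round(4).tolist(),"round pocket seen",at(T,[tc(*pk[1])],.014).round(4))
g=T["pixels"].max(2)
for n,(a,b,c,d),z in (("head",(270,209,300,258),.014),("viewer",(213,212,240,238),.058)):
    m=(g[b:d,a:c]<105).astype(np.uint8); k,l,st,_=cv2.connectedComponentsWithStats(m); i=1+st[1:,4].argmax()
    v,u=np.nonzero(l==i); r=cv2.minAreaRect(np.c_[u+a,v+b].astype(np.float32)); box=at(T,cv2.boxPoints(r),z)
    e=box[1]-box[0],box[2]-box[1]; print(n,box.mean(0).round(4),[(np.linalg.norm(x).round(4),np.degrees(np.arctan2(x[1],x[0])).round(1)) for x in e],st[i])
print("loupe base",at(T,[tc(61,380)],0),"ring",at(T,[tc(52,381)],.04),"tri",tri(T,tc(52,381),S,sc(448,452)),"sidefoot",at(S,[sc(447,497)],0.0))
print("viewer tri",tri(T,tc(288,377),S,sc(458,270)))
print("bottle tri",tri(T,tc(755,232),S,sc(362,37)),"top z",at(T,[tc(755,232)],.102),"body base",at(S,[sc(362,139)],0))
print("head side",at(S,[sc(440,222),sc(560,242)],.014))
E
python3 m.py
```

```text
A [ 0.5938 -0.0157] yaw -8.73 rms 0.0016
 pockets head viewer loupe bottle [[0.5581, 0.0221], [0.5442, -0.0688], [0.6379, 0.0281], [0.6232, -0.0678]] round pocket seen [[0.6385 0.028 ]]
B [ 0.5914 -0.2485] yaw 4.62 rms 0.002
 pockets head viewer loupe bottle [[0.548, -0.2199], [0.5554, -0.3116], [0.6243, -0.1957], [0.6321, -0.2924]] round pocket seen [[ 0.6316 -0.292 ]]
head [ 0.4045 -0.2393] [(np.float64(0.0933), np.float64(-15.4)), (np.float64(0.024), np.float64(-105.2))] [  9   7  15  38 282]
viewer [ 0.431  -0.0928] [(np.float64(0.033), np.float64(-72.8)), (np.float64(0.0292), np.float64(-162.6))] [  6   7  15  15 162]
loupe base [[0.42660398 0.07601936]] ring [[0.42813876 0.07306314]] tri (array([0.428356  , 0.07385056, 0.03678031]), np.float64(0.0007760635493475304)) sidefoot [[0.42907176 0.06844644]]
viewer tri (array([ 0.42936312, -0.09471287,  0.06239172]), np.float64(0.0017030896180142458))
bottle tri (array([ 0.52164245, -0.41145027,  0.09919912]), np.float64(0.0017061442353071945)) top z [[ 0.52068046 -0.41082144]] body base [[ 0.5248498  -0.42456088]]
head side [[ 0.44943619 -0.25175765]
 [ 0.35917947 -0.2264851 ]]
```

Poses agree between the two cameras. I'll start with the bottle: travel there, then turn to yaw 94.6°.

Request:
carry_out(
  plan=[
    [[20,0,0,0,0,0,70],[39,1,0,0,0,0,70],[39,1,0,0,0,0,70],[39,1,0,0,0,0,70],[39,1,0,0,0,0,70],[39,1,0,0,0,0,70],[39,1,0,0,0,0,70],[39,1,0,0,0,0,70],[39,1,0,0,0,0,70],[23,0,0,0,0,0,70],[0,0,0,0,0,-0.12,70],[0,0,0,0,0,-0.12,70],[0,0,0,0,0,-0.12,70],[0,0,0,0,0,-0.12,70],[0,0,0,0,0,-0.12,70],[0,0,0,0,0,-0.12,70],[0,0,0,0,0,-0.12,70],[0,0,0,0,0,-0.12,70],[0,0,0,0,0,-0.12,70],[0,0,0,0,0,-0.12,70]],
  ],
  squeeze=20,
)

```text
time_s: 1.97
ee_pos: [0.5202, -0.4083, 0.2053]
eef_rot: [-3.141, -0.0, 1.545]
force: [-0.2, -0.1, 0.2]
grip_width: 0.07
grip_force: 0.0
```

```bash
python3 -c "
from h import *
go(.521,-.411,.03,np.radians(94.6))"
```

```text
turn [-0.    -0.    -0.106] shift [ -2.8   0.5 175.3] t 2.0
```

Request:
carry_out(
  plan=[
    [[-2.8,0,10,0,0,-0.106,70],[0,0.5,30,0,0,0,70],[0,0,35,0,0,0,70],[0,0,35,0,0,0,70],[0,0,30,0,0,0,70],[0,0,20,0,0,0,70],[0,0,10,0,0,0,70],[0,0,5,0,0,0,70],[0,0,0,0,0,0,70],[0,0,0,0,0,0,28],[0,0,0,0,0,0,28],[0,0,0,0,0,0,28],[0,0,0,0,0,0,28],[0,0,0,0,0,0,28],[0,0,0,0,0,0,28],[0,0,0,0,0,0,28],[0,0,0,0,0,0,28]],
  ],
)

```text
time_s: 3.38
ee_pos: [0.5208, -0.4111, 0.0306]
eef_rot: [3.141, 0.0, 1.645]
force: [0.5, -0.0, 1.4]
grip_width: 0.0298
grip_force: 20.0
```

```bash
python3 - <<'E'
from h import *
S=optics.camera("side");T=optics.camera("top")
a=S["pixels"][110:200,215:305,::-1]; b=T["pixels"][150:240,310:400,::-1]
cv2.imwrite("pics/g1.png",cv2.resize(np.hstack([a,b]),None,fx=4.4,fy=4.4,interpolation=cv2.INTER_CUBIC))
E
```

```text
(no output)
```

View pics/g1.png

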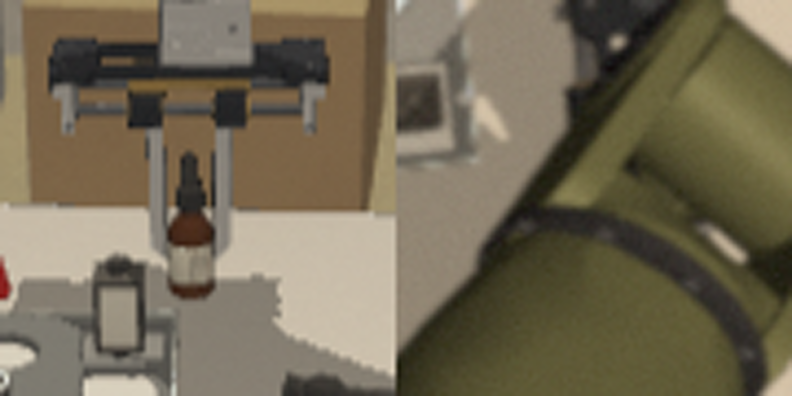

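```bash
cat >> h.py <<'E'
def proj(c,p):
    M=R.from_euler("xyz",c["rotation"]).as_matrix(); o=np.array(c["origin"])
    return cv2.projectPoints((np.array(p,float)-o)@M,np.zeros(3),np.zeros(3),np.array(c["intrinsics"]),np.array(c["dist_coeffs"]))[0][:,0]
E
python3 - <<'E'
from h import *
S=optics.camera("side")
p=[[.521,y,z] for y in (-.411,-.395,-.421,-.425,-.405) for z in (0,.102)]
print((proj(S,p)-[215,110]+.5)*4.4-.5)
E
```

```text
[[195.05438076 293.55358763]
 [193.38086263 152.94018865]
 [192.92375841 303.79864094]
 [191.16131053 162.06232171]
 [196.36453582 287.25359047]
 [194.744856   147.33447294]
 [196.88405481 284.75540688]
 [195.28554566 145.11238947]
 [194.26040393 297.37144255]
 [192.55394557 156.33869632]]
```

Request:
carry_out(
  plan=[
    [[0,0,-10,0,0,0,28],[0,0,-25,0,0,0,28],[0,0,-25,0,0,0,28],[0,0,-20,0,0,0,28],[12,13,0,0,0,0,28],[18,20,0,0,0,0,28],[20,22,0,0,0,0,28],[20,22,0,0,0,0,28],[20,22,0,0,0,0,28],[13,13,0,0,0,0,28],[7,7.5,0,0,0,0,28],[0,0,0,0,0,0,28],[0,0,0,0,0,0,28]],
  ],
)

```text
time_s: 4.62
ee_pos: [0.6314, -0.2929, 0.1106]
eef_rot: [-3.141, 0.0, 1.645]
force: [-0.7, -0.6, -1.0]
grip_width: 0.0301
grip_force: 20.0
```

```bash
python3 - <<'E'
from h import *
go(.632,-.292,.11,np.radians(94.6))
S=optics.camera("side")
u,v=proj(S,[[.632,-.292,.08]])[0].astype(int)
print(u,v,(proj(S,[[.632,-.292,.08],[.632,-.292,.182],[.632,-.292,.006]])-[u-45,v-60])*5)
cv2.imwrite("pics/g2.png",cv2.resize(S["pixels"][v-60:v+45,u-45:u+55,::-1],None,fx=5,fy=5,interpolation=cv2.INTER_CUBIC))
E
```

```text
turn [-0.     0.    -0.006] shift [0.9 0.7 0.6] t 4.6
213 167 [[229.25458616 301.80176795]
 [218.76980547 123.68380837]
 [236.49704286 423.2542771 ]]
```

View pics/g2.png

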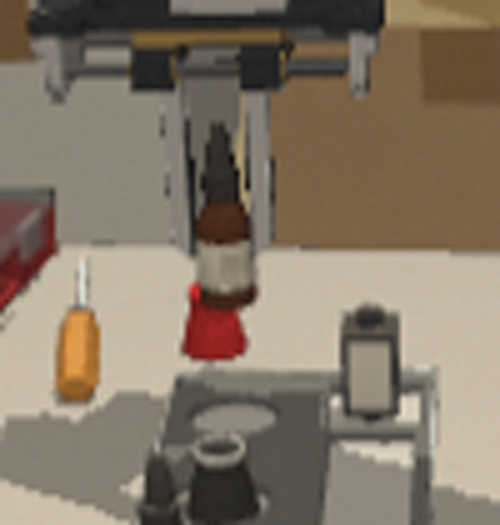

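The bottle hangs upright, tip at (218,123), within a pixel of where I want it. Lowering and releasing.

Request:
carry_out(
  plan=[
    [[0.9,0.7,10,0,0,0,28],[0,0,25,0,0,0,28],[0,0,20,0,0,0,28],[0,0,10,0,0,0,28],[0,0,5,0,0,0,28],[0,0,3.5,0,0,0,28],[0,0,0,0,0,0,28],[0,0,0,0,0,0,28],[0,0,0,0,0,0,50],[0,0,0,0,0,0,50],[0,0,0,0,0,0,50],[0,0,0,0,0,0,50],[0,0,-10,0,0,0,50],[0,0,-25,0,0,0,50],[0,0,-35,0,0,0,50],[0,0,-35,0,0,0,50],[0,0,0,0,0,0,50]],
  ],
)

```text
time_s: 6.08
ee_pos: [0.6346, -0.2927, 0.1511]
eef_rot: [3.132, 0.006, 1.645]
force: [1.1, -1.7, 1.1]
grip_width: 0.05
grip_force: 0.0
```

```bash
python3 -c "
from h import *
go(.4045,-.239,.011,np.radians(74.6))"
```

```text
turn [0.011 0.004 0.343] shift [  -9.3 -236.1  140.1] t 6.1
```

Request:
carry_out(
  plan=[
    [[5,-15,0,0.011,0.004,0,60],[10,-32,0,0,0,0,60],[10,-34,0,0,0,0,60],[10,-34,0,0,0,0,60],[10,-34,0,0,0,0,60],[10,-34,0,0,0,0,60],[10,-28,0,0,0,0,60],[6,-14,0,0,0,0,60],[0,0,6,0,0,-0.112,60],[0,0,6,0,0,-0.112,60],[0,0,6,0,0,-0.112,60],[0,0,6,0,0,-0.112,60],[0,0,6,0,0,-0.112,60],[0,0,6,0,0,-0.112,60],[0,0,6,0,0,-0.112,60],[0,0,6,0,0,-0.112,60],[0,0,6,0,0,-0.112,60],[0,0,6,0,0,-0.112,60],[0,0,6,0,0,-0.112,60],[0,0,0,0,0,0,60]],
  ],
)

```text
time_s: 7.75
ee_pos: [0.4018, -0.237, 0.0782]
eef_rot: [3.141, -0.012, 2.882]
force: [-0.1, 0.2, 0.5]
grip_width: 0.0602
grip_force: 0.0
```

```bash
python3 - <<'E'
from h import *
go(.4045,-.239,.011,np.radians(164.6))
S=optics.camera("side")
u,v=proj(S,[[.60,-.26,.02]])[0].astype(int)
cv2.imwrite("pics/b1.png",cv2.resize(S["pixels"][v-60:v+30,u-70:u+80,::-1],None,fx=4,fy=4,interpolation=cv2.INTER_CUBIC))
E
```

```text
turn [ 0.    -0.012  0.009] shift [-3.1 -1.2 67.2] t 7.8
```

View pics/b1.png

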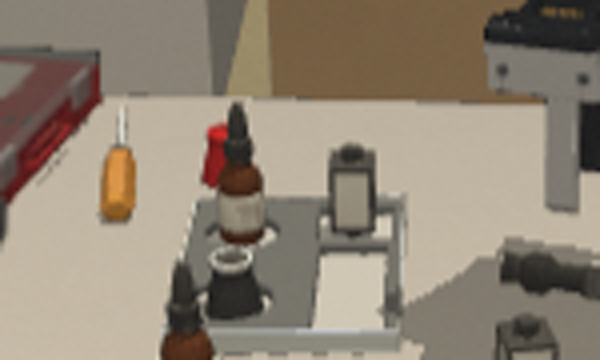

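The bottle stands upright in tray B's round pocket at (240,235). Next, the head.

Request:
carry_out(
  plan=[
    [[-3.1,-1.2,10,0,-0.012,0.009,60],[0,0,20,0,0,0,60],[0,0,20,0,0,0,60],[0,0,10,0,0,0,60],[0,0,5,0,0,0,60],[0,0,2,0,0,0,60],[0,0,0,0,0,0,60],[0,0,0,0,0,0,60]],
  ],
)

```text
time_s: 8.47
ee_pos: [0.405, -0.2394, 0.0123]
eef_rot: [-3.141, 0.001, 2.867]
force: [-0.1, -0.6, 1.0]
grip_width: 0.06
grip_force: 0.0
```

Request:
carry_out(
  plan=[
    [[0,0,1,0,0,0,22],[0,0,0,0,0,0,22],[0,0,0,0,0,0,22],[0,0,0,0,0,0,22],[0,0,0,0,0,0,22],[0,0,0,0,0,0,22],[0,0,0,0,0,0,22],[0,0,0,0,0,0,22],[0,0,-10,0,0,0,22],[0,0,-20,0,0,0,22],[0,0,-30,0,0,0,22],[0,0,-25,0,0,0,22],[0,0,0,0,0,0,22]],
  ],
)

```text
time_s: 9.55
ee_pos: [0.4062, -0.2402, 0.1004]
eef_rot: [-3.139, 0.007, 2.868]
force: [0.9, 0.5, -1.1]
grip_width: 0.0233
grip_force: 19.9
```

```bash
python3 - <<'E'
from h import *
go(.548,-.220,.0175,np.radians(94.6))
S=optics.camera("side")
u,v=proj(S,[[.405,-.239,.08]])[0].astype(int)
print((proj(S,[[.405,-.239,.088]])-[u-50,v-45])*5)
cv2.imwrite("pics/h1.png",cv2.resize(S["pixels"][v-45:v+45,u-50:u+50,::-1],None,fx=5,fy=5,interpolation=cv2.INTER_CUBIC))
E
```

```text
turn [0.002 0.007 1.217] shift [  8.8 142.9  82.9] t 9.6
[[254.02361777 212.10808444]]
```

View pics/h1.png

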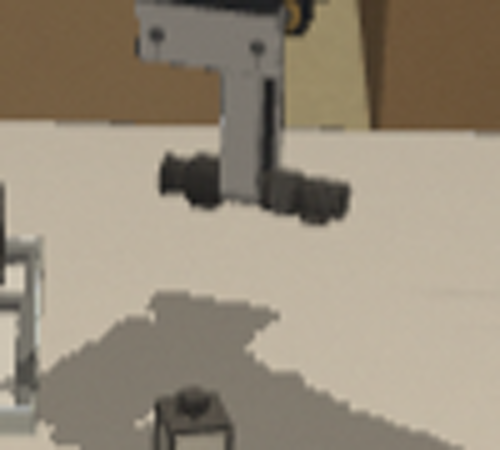

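Request:
carry_out(
  plan=[
    [[0,0,0,0,0,0.08,22],[0,0,0,0,0,0.11,22],[0,0,0,0,0,0.11,22],[0,0,0,0,0,0.11,22],[0,0,0,0,0,0.11,22],[0,0,0,0,0,0.11,22],[0,0,0,0,0,0.11,22],[0,0,0,0,0,0.11,22],[0,0,0,0,0,0.11,22],[0,0,0,0,0,0.11,22],[0,0,0,0,0,0.11,22],[0,0,0,0,0,0.037,22],[1,18,0,0,0,0,22],[2,30,0,0,0,0,22],[2,30,0,0,0,0,22],[2,30,0,0,0,0,22],[1,22,0,0,0,0,22],[1,13,0,0,0,0,22],[0,0,0,0,0,0,22],[0,0,0,0,0,0,22]],
  ],
)

```text
time_s: 11.27
ee_pos: [0.5457, -0.2183, 0.0942]
eef_rot: [-3.14, -0.001, 1.651]
force: [0.0, 0.7, -1.4]
grip_width: 0.0238
grip_force: 19.9
```

```bash
python3 - <<'E'
from h import *
go(.548,-.220,.0175,np.radians(94.6))
S=optics.camera("side")
u,v=proj(S,[[.548,-.22,.05]])[0].astype(int)
print((proj(S,[[.548,-.22,.103],[.544,-.172,.103],[.552,-.268,.103],[.548,-.22,.006]])-[u-50,v-45])*5)
cv2.imwrite("pics/h2.png",cv2.resize(S["pixels"][v-45:v+45,u-50:u+50,::-1],None,fx=5,fy=5,interpolation=cv2.INTER_CUBIC))
E
```

```text
turn [-0.002 -0.001  0.   ] shift [-1.9  2.1 76.7] t 11.3
[[250.75856749 133.36866489]
 [246.86641892 174.94232702]
 [254.3860294   94.65204692]
 [255.92548071 301.02933863]]
```

View pics/h2.png

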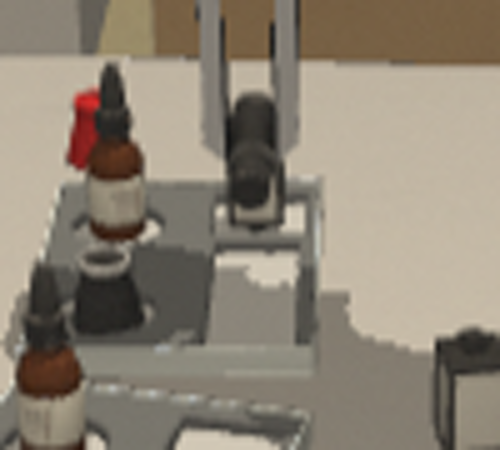

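Request:
carry_out(
  plan=[
    [[-1.9,2.1,10,0,0,0,22],[0,0,20,0,0,0,22],[0,0,20,0,0,0,22],[0,0,13,0,0,0,22],[0,0,7,0,0,0,22],[0,0,4,0,0,0,22],[0,0,1.5,0,0,0,22],[0,0,0,0,0,0,22],[0,0,0,0,0,0,22]],
  ],
)

```text
time_s: 12.07
ee_pos: [0.549, -0.2207, 0.0208]
eef_rot: [3.14, 0.001, 1.651]
force: [0.2, 0.4, -0.9]
grip_width: 0.0236
grip_force: 19.9
```

Request:
carry_out(
  plan=[
    [[0,0,1,0,0,0,22],[0,0,1,0,0,0,22],[0,0,0.8,0,0,0,22],[0,0,0,0,0,0,22]],
  ],
)

```text
time_s: 12.4
ee_pos: [0.5486, -0.2204, 0.0172]
eef_rot: [3.141, 0.0, 1.651]
force: [0.6, -0.3, -1.5]
grip_width: 0.0234
grip_force: 19.9
```

Request:
carry_out(
  plan=[
    [[0,0,0,0,0,0,40],[0,0,0,0,0,0,40],[0,0,0,0,0,0,40],[0,0,0,0,0,0,40],[0,0,-10,0,0,0,40],[0,0,-30,0,0,0,40],[0,0,-35,0,0,0,40],[0,0,-30,0,0,0,40],[0,0,0,0,0,0,60],[0,0,0,0,0,0,60]],
  ],
)

```text
time_s: 13.23
ee_pos: [0.5493, -0.2208, 0.1245]
eef_rot: [3.138, 0.002, 1.651]
force: [-1.2, 1.1, -0.2]
grip_width: 0.0499
grip_force: 0.0
```

```bash
python3 - <<'E'
from h import *
go(.4305,-.094,.025,np.radians(107.4))
E
```

```text
turn [ 0.003  0.002 -0.224] shift [156.5 -75.5  99.5] t 13.2
```

Request:
carry_out(
  plan=[
    [[0,0,0,0,0,-0.112,60],[0,0,0,0,0,-0.112,60],[20,-10,0,0,0,0,60],[30,-15,0,0,0,0,60],[35,-17,0,0,0,0,60],[35,-17,0,0,0,0,60],[25,-12,0,0,0,0,60],[11.5,-4.5,0,0,0,0,60],[0,0,0,0,0,0,60],[0,0,0,0,0,0,60]],
  ],
)

```text
time_s: 14.07
ee_pos: [0.4303, -0.094, 0.1222]
eef_rot: [3.141, 0.0, 1.875]
force: [0.4, -0.1, 0.5]
grip_width: 0.0596
grip_force: 0.0
```

```bash
python3 - <<'E'
from h import *
go(.4305,-.094,.025,np.radians(107.4))
S=optics.camera("side")
cv2.imwrite("pics/v1.png",cv2.resize(S["pixels"][125:240,190:330,::-1],None,fx=5,fy=5,interpolation=cv2.INTER_CUBIC))
E
```

```text
turn [0.001 0.    0.001] shift [-0.1  0.2 97.2] t 14.1
```

View pics/v1.png

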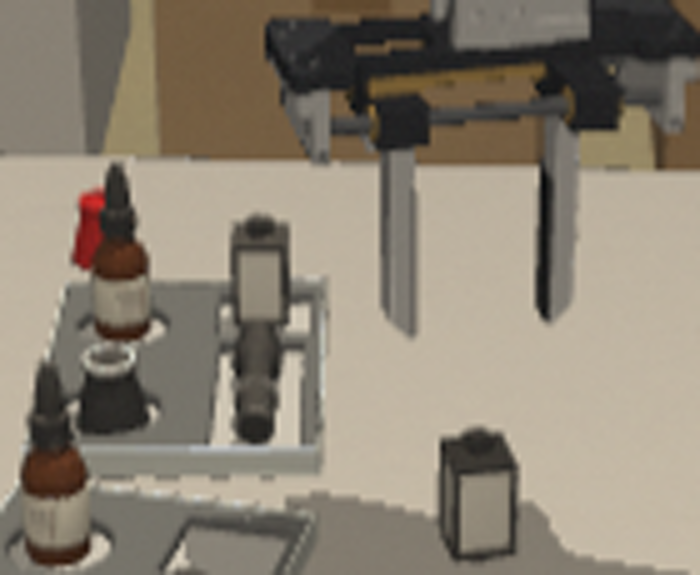

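The head lies in tray B's long pocket (255,380). The gripper is centred over the viewer at (478,495), so I'll grasp it.

Request:
carry_out(
  plan=[
    [[0,0,10,0,0,0,60],[0,0,25,0,0,0,60],[0,0,30,0,0,0,60],[0,0,20,0,0,0,60],[0,0,9,0,0,0,60],[0,0,3,0,0,0,60],[0,0,0,0,0,0,60],[0,0,0,0,0,0,25],[0,0,0,0,0,0,25],[0,0,0,0,0,0,25],[0,0,0,0,0,0,25],[0,0,0,0,0,0,25],[0,0,0,0,0,0,25],[0,0,0,0,0,0,25]],
  ],
)

```text
time_s: 15.28
ee_pos: [0.43, -0.0938, 0.0256]
eef_rot: [3.141, 0.001, 1.875]
force: [-0.6, 0.5, 6.5]
grip_width: 0.0297
grip_force: 20.0
```

Request:
carry_out(
  plan=[
    [[0,0,-10,0,0,0,25],[0,0,-25,0,0,0,25],[0,0,-25,0,0,0,25],[0,0,-10,0,0,0.1,25],[0,0,0,0,0,0.12,25],[0,0,0,0,0,0.12,25],[0,0,0,0,0,0.116,25],[5,12,0,0,0,0,25],[8,22,0,0,0,0,25],[9,24,0,0,0,0,25],[9,24,0,0,0,0,25],[7,17,0,0,0,0,25],[4,10,0,0,0,0,25],[0,0,0,0,0,0,25],[0,0,0,0,0,0,25]],
  ],
)

```text
time_s: 16.53
ee_pos: [0.5435, -0.0686, 0.0953]
eef_rot: [-3.141, -0.0, 1.419]
force: [0.0, -0.4, -0.3]
grip_width: 0.0296
grip_force: 20.0
```

```bash
python3 - <<'E'
from h import *
go(.5442,-.0688,.032,np.radians(81.3))
S=optics.camera("side")
print((proj(S,[[.5442,-.0688,.069],[.5442,-.0688,.135],[.5442,-.0688,.006]])-[180,145]+.5)*5)
cv2.imwrite("pics/v2.png",cv2.resize(S["pixels"][145:260,180:310,::-1],None,fx=5,fy=5,interpolation=cv2.INTER_CUBIC))
E
```

```text
turn [-0. -0.  0.] shift [-0.1  0.8 63.3] t 16.5
[[278.14740956 342.92109249]
 [273.09649901 213.97031889]
 [282.73934139 459.27570959]]
```

View pics/v2.png

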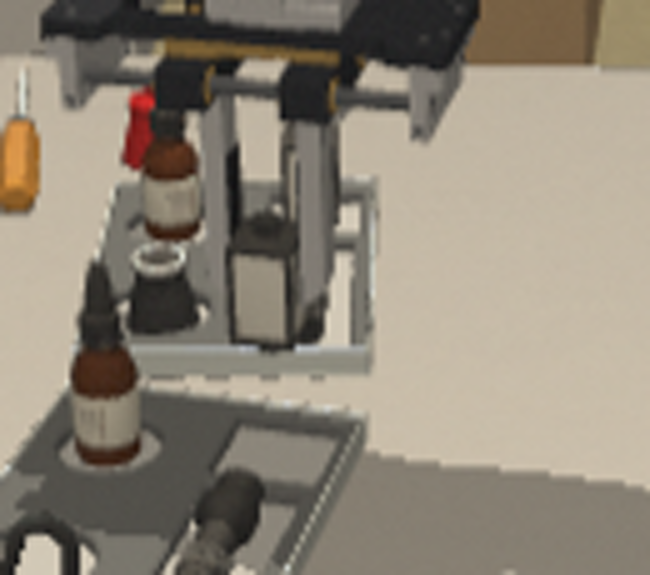

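Request:
carry_out(
  plan=[
    [[0,2,10,0,0,0,25],[0,0,20,0,0,0,25],[0,0,18,0,0,0,25],[0,0,9,0,0,0,25],[0,0,4,0,0,0,25],[0,0,1.5,0,0,0,25],[0,0,0,0,0,0,25],[0,0,0,0,0,0,25],[0,0,0,0,0,0,25]],
  ],
)

```text
time_s: 17.33
ee_pos: [0.5462, -0.0691, 0.0336]
eef_rot: [3.14, -0.0, 1.419]
force: [-0.4, -0.9, 0.0]
grip_width: 0.0298
grip_force: 20.0
```

Request:
carry_out(
  plan=[
    [[0,0,1.2,0,0,0,25],[0,0,0,0,0,0,25],[0,0,0,0,0,0,25],[0,0,0,0,0,0,46],[0,0,0,0,0,0,46],[0,0,0,0,0,0,46],[0,0,0,0,0,0,46],[0,0,-8,0,0,0,46],[0,0,-20,0,0,0,46],[0,0,-30,0,0,0,46],[0,0,-25,0,0,0,46],[0,0,-10,0,0,0,60],[0,0,0,0,0,0,60],[0,0,0,0,0,0,60]],
  ],
)

```text
time_s: 18.5
ee_pos: [0.5456, -0.069, 0.1241]
eef_rot: [3.141, 0.0, 1.419]
force: [-0.3, 0.0, 0.6]
grip_width: 0.0595
grip_force: 0.0
```

```bash
python3 - <<'E'
from h import *
go(.4285,.0735,.012,np.radians(81.3))
E
```

```text
turn [ 0.  0. -0.] shift [ 123.2 -137.3  112.1] t 18.5
```

Request:
carry_out(
  plan=[
    [[12,-13,0,0,0,0,65],[22,-25,0,0,0,0,65],[25,-28,0,0,0,0,65],[25,-28,0,0,0,0,65],[23,-25,0,0,0,0,65],[12,-13.3,0,0,0,0,65],[4.2,-5,0,0,0,0,65],[0,0,15,0,0,0,65],[0,0,20,0,0,0,65],[0,0,0,0,0,0,65],[0,0,0,0,0,0,65]],
  ],
)

```text
time_s: 19.42
ee_pos: [0.4283, 0.0731, 0.0885]
eef_rot: [-3.139, 0.001, 1.418]
force: [1.2, 0.8, 1.1]
grip_width: 0.0653
grip_force: 0.0
```

```bash
python3 - <<'E'
from h import *
go(.4285,.0735,.012,np.radians(81.3))
S=optics.camera("side")
cv2.imwrite("pics/l1.png",cv2.resize(S["pixels"][145:290,170:330,::-1],None,fx=4,fy=4,interpolation=cv2.INTER_CUBIC))
E
```

```text
turn [-0.003  0.001 -0.001] shift [ 0.4  0.2 76.5] t 19.4
```

View pics/l1.png

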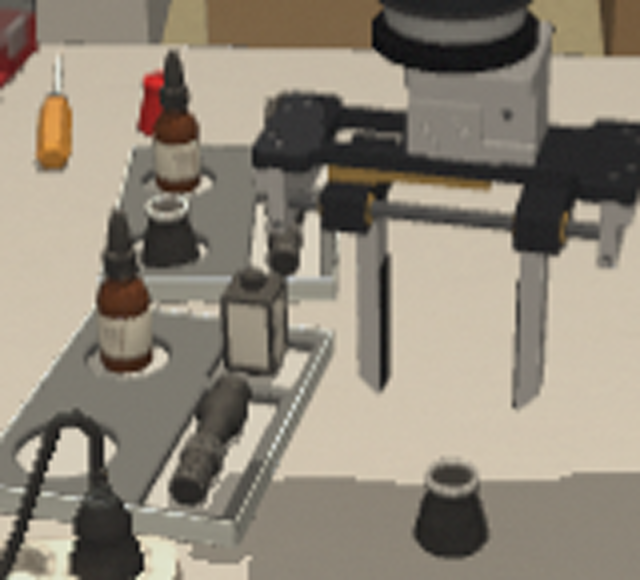

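The viewer stands in tray A's square pocket at (253,335). The loupe at (452,510) is centred between the fingers, so I'll grasp it.

Request:
carry_out(
  plan=[
    [[0.4,0.2,10,0,0,0,65],[0,0,20,0,0,0,65],[0,0,20,0,0,0,65],[0,0,15,0,0,0,65],[0,0,8,0,0,0,65],[0,0,3,0,0,0,65],[0,0,0,0,0,0,65],[0,0,0,0,0,0,30],[0,0,0,0,0,0,30],[0,0,0,0,0,0,30],[0,0,0,0,0,0,30],[0,0,0,0,0,0,30],[0,0,0,0,0,0,30],[0,0,0,0,0,0,30]],
  ],
)

```text
time_s: 20.63
ee_pos: [0.4292, 0.0739, 0.0137]
eef_rot: [3.141, -0.0, 1.419]
force: [1.1, 1.1, 3.4]
grip_width: 0.0332
grip_force: 20.0
```

Request:
carry_out(
  plan=[
    [[0,0,-10,0,0,0,30],[0,0,-25,0,0,0,30],[0,0,-30,0,0,0,30],[0,0,-20,0,0,0,30],[-1,15,0,0,0,0,30],[-2,28,0,0,0,0,30],[-2,32,0,0,0,0,30],[-2,34,0,0,0,0,30],[-2,34,0,0,0,0,30],[-2,32,0,0,0,0,30],[-2,25,0,0,0,0,30],[-0.8,13.7,0,0,0,0,30],[0,0,0,0,0,0,30],[0,0,0,0,0,0,30]],
  ],
)

```text
time_s: 21.8
ee_pos: [0.6378, 0.0278, 0.0985]
eef_rot: [-3.141, 0.0, 1.419]
force: [-0.8, 0.4, -0.5]
grip_width: 0.0328
grip_force: 19.6
```

```bash
python3 - <<'E'
from h import *
go(.6383,.028,.0197,np.radians(81.3))
S=optics.camera("side")
print((proj(S,[[.6383,.028,.085],[.6383,.028,.125],[.6383,.028,.006]])-[110,130]+.5)*5)
cv2.imwrite("pics/l2.png",cv2.resize(S["pixels"][130:270,110:250,::-1],None,fx=4.2,fy=4.2,interpolation=cv2.INTER_CUBIC))
E
```

```text
turn [-0.001  0.    -0.   ] shift [ 0.2  0.5 78.8] t 21.8
[[375.83628396 490.84312845]
 [367.71165341 408.59790618]
 [391.18352727 644.35795569]]
```

View pics/l2.png

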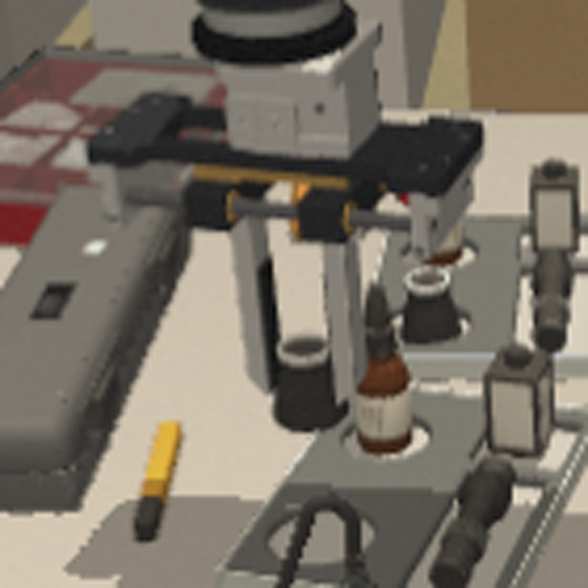

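```bash
python3 - <<'E'
from h import *
T=optics.camera("top")
print(at(T,[[300*.64,138*.64],[400*.64,130*.64]],0.0),at(T,[[300*.64,103*.64]],0.06))
E
```

```text
[[ 0.78668664 -0.00628737]
 [ 0.79719885 -0.17236004]] [[ 0.82454408 -0.01655138]]
```

Case front is at x≈0.787 and the gripper body reaches only about 0.726, so it clears. Lowering.

Request:
carry_out(
  plan=[
    [[0.2,1.5,10,0,0,0,30],[0,0,20,0,0,0,30],[0,0,20,0,0,0,30],[0,0,13,0,0,0,30],[0,0,8,0,0,0,30],[0,0,4,0,0,0,30],[0,0,2,0,0,0,30],[0,0,0,0,0,0,30],[0,0,0,0,0,0,30],[0,0,0,0,0,0,30]],
  ],
)

```text
time_s: 22.73
ee_pos: [0.6401, 0.0279, 0.0224]
eef_rot: [3.14, -0.0, 1.419]
force: [-0.3, -0.9, -1.1]
grip_width: 0.0331
grip_force: 19.6
```

Request:
carry_out(
  plan=[
    [[0,-1.5,1,0,0,0,30],[0,0,1,0,0,0,30],[0,0,0.3,0,0,0,30],[0,0,0,0,0,0,30],[0,0,0,0,0,0,50],[0,0,0,0,0,0,50],[0,0,0,0,0,0,50],[0,0,0,0,0,0,50],[0,0,-8,0,0,0,50],[0,0,-20,0,0,0,50],[0,0,-30,0,0,0,50],[0,0,-40,0,0,0,50],[0,0,-40,0,0,0,50],[0,-20,0,0,0,0,50],[0,-40,0,0,0,0,50],[0,-40,0,0,0,0,50],[0,-40,0,0,0,0,50],[0,-40,0,0,0,0,50],[0,-40,0,0,0,0,50],[0,0,0,0,0,0,50]],
  ],
)

```text
time_s: 24.4
ee_pos: [0.415, 0.0621, 0.157]
eef_rot: [-3.14, 0.0, 1.42]
force: [-0.8, -1.0, 0.3]
grip_width: 0.0498
grip_force: 0.0
```

Request:
carry_out(
  plan=[
    [[20,-10,0,0,0,0,50],[35,-5,0,0,0,0,50],[40,0,0,0,0,0,50],[40,0,0,0,0,0,50],[40,0,0,0,0,0,50],[40,0,0,0,0,0,50],[30,0,0,0,0,0,50],[0,0,0,0,0,0,50],[0,0,0,0,0,0,50]],
  ],
)

```text
time_s: 25.15
ee_pos: [0.4429, 0.3069, 0.1572]
eef_rot: [3.141, 0.0, 1.421]
force: [0.0, -0.7, -0.7]
grip_width: 0.0495
grip_force: 0.0
```

```bash
python3 - <<'E'
from h import *
S=optics.camera("side");T=optics.camera("top")
a=cv2.resize(T["pixels"][120:195,145:345,::-1],None,fx=4,fy=4,interpolation=cv2.INTER_CUBIC)
b=cv2.resize(S["pixels"][140:265,150:290,::-1],None,fx=2.4,fy=2.4,interpolation=cv2.INTER_CUBIC)
c=np.zeros((600,800,3),np.uint8);c[:300]=a;c[300:600,:336]=b
cv2.imwrite("pics/end.png",c)
E
```

```text
(no output)
```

View pics/end.png

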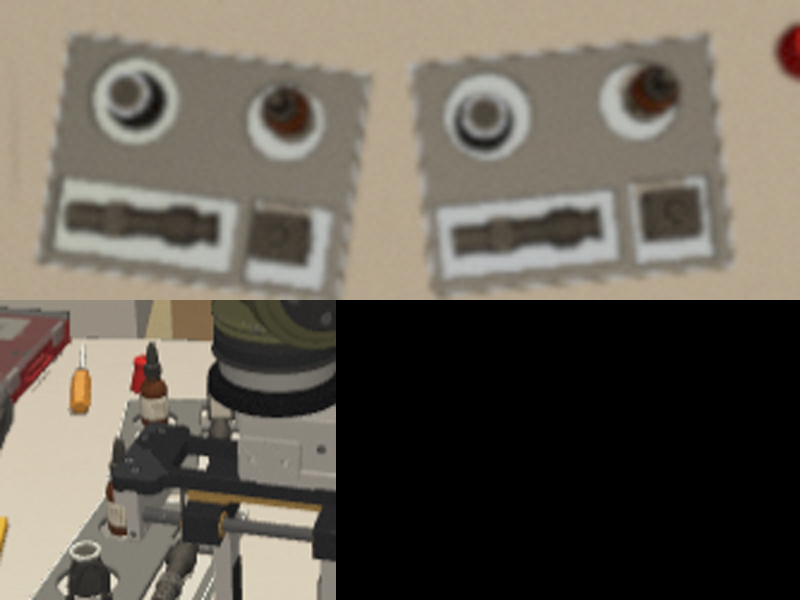

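All eight items stand in their own pockets; in the top view the new loupe is at (137,98), viewer (278,237), head (527,232) and bottle (655,92). I'll do a quick check that the bottle is seated before handing in.

```bash
python3 - <<'E'
from h import *
from station import ctrl
T=optics.camera("top")
d=at(T,[[145+657/4,120+75/4]],.108)[0]-[.632,-.292]; print(d.round(4))
if np.abs(d).max()<.012: print(ctrl.hand_in())
E
```

```text
[ 0.0008 -0.0015]
the job is handed in; nothing more can be done
None
```

The four loose parts are in their empty pockets (viewer and loupe in tray A, head and bottle in tray B), the four already in the trays are still in theirs, and I handed the job in at about 25 s.

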